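Put the grout brush away in the caddy's flip-top compartment

ROBOT

A 6-joint arm with a two-finger parallel gripper is mounted at the origin on the work surface. World frame = base frame: x ahead of the robot, y to its left, z up, the work surface at z = 0. Lengths are in mm, angles in rad, forces in N, time in s.
With the tool pointing down it reaches from about 300 to 850 mm from the base axis. Payload 4.2 kg.
Tool frame: the origin (TCP) lies at the very end of the fingers, on their centre line; the grasp point (between the pads) lies 19 mm behind it; z points along the fingers, y is the line along which they close (so a half turn about z gives the same grasp; the last joint's range is limited). The gripper opens to 91 mm and grips with 3 to 60 N. Pads are 32 mm wide; open, the fingers measure 118 mm over their backs; the gripper's body (76 mm by 178 mm) begins 60 mm behind the grasp point.
Start: joints at [1.226, 0.32, 1.565, -0, 1.257, -0.02], TCP at [183.496, 544.952, 213.976] pointing down, gripper open.
Joint ranges: [-3.11, 3.11], [-0.84, 2.01], [0.21, 2.61], [-1.34, 4.49], [0.05, 2.63], [-2.56, 2.56]. Speed limits (rad/s): [2.57, 2.57, 3.14, 3.14, 3.14, 3.14].

INTERFACE

Orientations are given as a rotation vector (axis times angle).
In Python, from bench import sense, grab_frame, job_done gives the robot as it stands.
- The arm moves only by the tool carry_out, never from a script. Its argument "deltas" is a list of rows, each an object of numbers: "hand": the closure, from 0 (fully open) to 1 (shut); "tx", "ty", "tz": the shift along the world's x, y, z in mm; "ax", "ay", "az": the turn, a rotation vector about the world's x, y, z in rad. In form: [{"hand": .., "tx": .., "ty": .., "tz": .., "ax": .., "ay": .., "az": ..}, ...]. A call has 1 to 10 rows; each row shifts and turns the commanded pose from where the row before left it; what a row does not reach is not made up. A row lasts 1/8 s, in which the tool goes at most 62.5 mm and 10.7 degrees, less where a joint would pass 70% of its speed; a pose out of reach is approached as far as the arm can. A call is refused whole if a number of a shift passes 62.5 or a number of a turn 0.188, either way. A call with a gripper value outside its range is refused whole. The fingers move at their own pace and stop on an object; "squeeze" is the grip in N (left out, the last holds). Time passes only in rows, so rows that do not move let the fingers close. It gives the time, the measured TCP pose, the force, the opening and the grip force at its end, in the units of the state.
- sense(): the state, without advancing time (a new reading comes with each control period).
- grab_frame(name): name is "scene" or "top" or "wrist"; returns a dict with "frame" (400x640x3 uint8, red, green, blue), "depth" (400x640 float32, mm along the optical axis (not along the pixel's ray), 0 where there is no reading), "fx", "fy", "cx", "cy" (pixels), "eye" and "rotation" of the camera in the world; the wrist camera has in their place "tool_from_camera" (4x4, takes a point from camera to tool coordinates, whose origin is the TCP and whose axes are the flange's). Camera axes: x right, y up, looking along -z (the intrinsics and any distortion apply to the point x, -y, -z); pixel columns grow to the right and rows downward; lengths in mm; the calibration is good to about 2 mm. A picture is of the moment at which its call begins: read the wrist's pose just before it.
- job_done(): hands the job in; it is judged then, once.
The state is a dict: "time": time; "qpos": joint angles; "joint_velocities": joint speeds; "joint_efforts": joint torques, N m; "position": TCP position; "tcp_rot": TCP orientation; "ft_force": force on the tool from outside, world axes, zero at the start; "ft_torque": the same for the moment, N m; "finger_gap": opening from 0.0 (shut) to 1.0 (fully open); "finger_force": force on a finger pad.
Only numpy, scipy, OpenCV 4.12 (cv2) and the standard library are available. Lean on these libraries where they do the work, as an engineer would, in place of code of your own. Each camera call takes 0.05 s, during which the arm holds its last target. There are 200 camera calls.

TASK

Put the grout brush away: flip the lid of the blue caddy's front compartment right open, lower the brush in by hand rather than dropping it, so that it lies flat on its bristles on the compartment floor, and let go of it; then shut the lid fully. Leave the soap dish and the two bottles where they stand.

Things in the scene. Friction and masses are not known exactly. Their poses are not given: they have to be found in the camera images.
- caddy: Blue plastic caddy, fixed on the shelf; front half a lidded compartment, rear half an open bay (contents below the rim). Rim 100 mm up. Origin: at shelf height below the compartment's centre; x from compartment to rear bay (away from the robot), y along the compartment, z up. Spans x -52 to 150 mm, y +-107 mm; ear grips reach y +-133 mm at x 5 to 95, z 83 to 93 mm.
- compartment (a point): Centre of the lidded compartment's floor, 42 mm above the shelf. Inside, the compartment is 95 mm (x) by 205 mm (y) and 58 mm deep to the rim, walls 4 mm, open at the top when the lid is open. Axes as the caddy's.
- lid_hinge (a point): Middle of the lid's hinge line, on the rim between compartment and rear bay: 51.5 mm behind (+x of) the compartment's centre, 100 mm above the shelf. The hinge line runs along the caddy's y. Axes as the caddy's.
- lid (a joint): Lid angle, rad: 0 shut; grows as the front edge swings up and back over the rear bay; 1.57 upright; stop at 2.3. May start ajar, up to 0.3. Stiff hinge (0.07 N m; 1 N at the tab moves it): the lid stays at any angle where it is left and must be pushed all the way shut. Panel 105 mm (hinge to front edge) by 213 mm, 5 mm thick, 0.08 kg.
- lid_tab (a point): Gripping point of the thumb tab in the middle of the lid's front edge: the tab ends in a rolled bead along the hinge direction, 13 mm thick, 34 mm long with flat ends, which can be pinched end to end from above and turns in a light grip (20 N). Point: the bead's centre, 24 mm out from the lid's edge, 129 mm from the hinge line, 2.5 mm above hinge level when shut. x to hinge, y along it.
- brush: Wooden grout brush lying on its bristles, 184 mm long, 46 mm high, about 0.11 kg. Origin: underside of the bristles, mid-length; x from handle to head, z up. Head: x -24 to 92 mm, 28 mm wide, z 26 to 46; rigid bristles below it: x -20 to 88, 18 mm wide; handle: x -92 to -24, 24 mm wide, z 28 to 46. Centre of mass at x about 11 mm. Fits the compartment either way round.
- soap_dish: White ceramic soap dish with a bar of soap, 125 mm by 88 mm (x by y), 33 mm high, loose. Origin at the centre of its underside, z up. Leave alone.
- bottle_tall: Closed white plastic bottle, 68 mm diameter, 205 mm high, loose. Origin at the centre of its underside. Leave alone.
- bottle_short: Closed white plastic bottle, 72 mm diameter, 160 mm high, loose. Origin at the centre of its underside. Leave alone.
Things that resemble listed ones, but are neither listed nor needed, are in the scene too. What is meant by the brush is not black or red, and is the smaller of those in its own colour.

How it is judged:
By the outcome, as a careful person would: the job done as asked, in the order asked, and still so for the second after the job is handed in, with the robot touching nothing.
It also fails if it takes over 72 s, if anything falls off the work surface, if the arm or the gripper's body presses on something with over 40 N, if the wrist force passes 120 N, or if a joint passes its speed limit or range.

## Working session

There is one attempt and no reset: what is moved stays moved. The work goes in short steps, Python scripts to look and compute and a tool call to move; the robot and the scene stay as the last step left them, time stands still between calls to the robot, and variables do not carry over. Pictures are saved under pics/ and viewed, at most 10 in all, crops included, and the job is handed in when it is done.

Besides the shell and the picture viewer there is one more tool, called after "Request:" in YAML: its name, and indented under it one key for each argument. carry_out: Moves the arm, as the interface text tells. Its arguments: {"type":"object","properties":{"deltas":{"type":"array"},"squeeze":{"type":"number"}},"required":["deltas"]}

```bash
mkdir -p pics; ls; cat > h.py <<'E'
import numpy as np, cv2
from bench import sense, grab_frame, job_done
from scipy.spatial.transform import Rotation as R
def snap(n):
    s=sense(); f=grab_frame(n)
    if n=='wrist':
        T=np.eye(4);T[:3,:3]=R.from_rotvec(s['tcp_rot']).as_matrix();T[:3,3]=s['position']
        M=T@np.array(f['tool_from_camera']); f['eye']=M[:3,3]; f['rotation']=M[:3,:3]
    f['eye']=np.array(f['eye']);f['rotation']=np.array(f['rotation'])
    return f
def cloud(f):
    v,u=np.mgrid[:400,:640]; d=f['depth']
    p=np.stack([(u-f['cx'])/f['fx']*d,-(v-f['cy'])/f['fy']*d,-d],-1)
    return p@f['rotation'].T+f['eye']
def ray(f,u,v):
    return f['rotation']@np.array([(u-f['cx'])/f['fx'],-(v-f['cy'])/f['fy'],-1.])
def plane(f,u,v,z):
    r=ray(f,u,v); return f['eye']+r*(z-f['eye'][2])/r[2]
def save(f,name,crop=None,k=1):
    i=f['frame'][:,:,::-1]
    if crop: i=i[crop[1]:crop[3],crop[0]:crop[2]]
    cv2.imwrite('pics/'+name,cv2.resize(i,None,fx=k,fy=k,interpolation=cv2.INTER_CUBIC))
E
python3 - <<'E'
from h import *
for n in ('scene','top'):
    f=snap(n); save(f,n+'.png'); print(n,[k for k in f],f['eye'],f['rotation'].round(3).tolist(),f['fx'],(f['depth']>0).mean())
    np.savez(n+'.npz',**{k:v for k,v in f.items()})
print(sense())
E
```

```text
pics
scene ['frame', 'depth', 'fx', 'fy', 'cx', 'cy', 'eye', 'rotation'] [ 865.13076656  747.83493944 1300.61793885] [0.207, 0.834, 2.54] 449.03510390866444 0.99612109375
top ['frame', 'depth', 'fx', 'fy', 'cx', 'cy', 'eye', 'rotation'] [ 254.42329793  -24.46898531 1429.83527849] [0.127, -0.124, -1.579] 364.0158249686627 0.99608203125
{'time': 0.1, 'qpos': array([ 1.22601827e+00,  3.20213661e-01,  1.56550283e+00,  1.92855220e-05,
        1.25738868e+00, -1.99926598e-02]), 'joint_velocities': array([-0.00030845, -0.00375473, -0.00421466,  0.00044291,  0.00038307,
        0.00174869]), 'joint_efforts': array([ 9.65969703e-04, -4.13336420e+01, -2.32510185e+01,  7.30202277e-02,
        4.21936065e-02, -7.80022174e-05]), 'position': array([183.33136829, 544.54202336, 213.23361028]), 'tcp_rot': array([-5.07894175e-01, -3.09996863e+00,  2.33100921e-03]), 'ft_force': array([ 0.0492389 , -1.45425266,  0.26636423]), 'ft_torque': array([-0.00915221, -0.0098399 ,  0.01828078]), 'finger_force': 0.0, 'finger_gap': 1.000768851510034}
```

View pics/top.png

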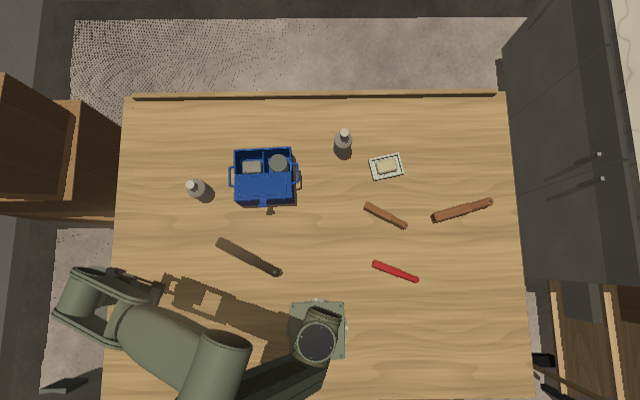

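View pics/scene.png

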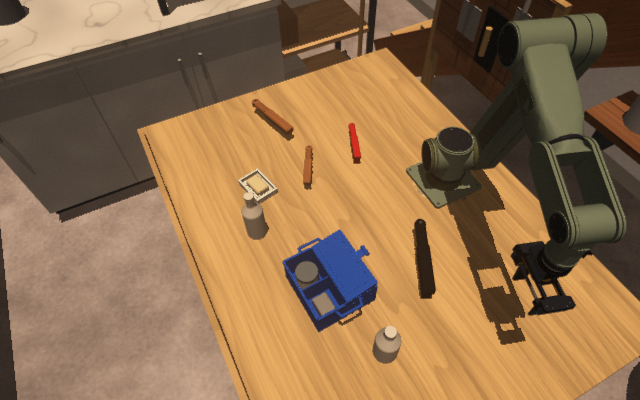

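Top view: the black brush is at (248,257), the red one at (395,271), the large brown one at (462,210) and the small brown one at (385,215). The caddy is at (265,178) with its tab at (270,210). The bottles are at (343,143) and (197,190), and the soap dish at (386,166). The scene view shows the same layout, with the small brown brush at (308,166). The description picks out the small brown one.

```bash
python3 - <<'E'
s=open('h.py').read()
s=s.replace("    f['eye']=np.array(f['eye']);f['rotation']=np.array(f['rotation'])\n    return f","    return fix(f)")
s=s.replace("def snap","def fix(f):\n    f['eye']=np.array(f['eye']);r=np.array(f['rotation']); f['rotation']=R.from_rotvec(r).as_matrix() if r.shape==(3,) else r\n    return f\ndef snap")
open('h.py','w').write(s)
E
python3 - <<'E'
from h import *
for n in ('top','scene'):
    f=fix(dict(np.load(n+'.npz'))); P=cloud(f)
    hsv=cv2.cvtColor(f['frame'],cv2.COLOR_RGB2HSV)
    print(n,'table z',np.median(P[...,2][(abs(P[...,0]-450)<300)&(abs(P[...,1])<300)]))
    work=(P[...,0]>150)&(P[...,0]<800)&(abs(P[...,1])<600)&(P[...,2]>15)&(P[...,2]<260)
    nb,l,st,c=cv2.connectedComponentsWithStats(work.astype(np.uint8))
    for i in range(1,nb):
        if st[i,4]<60: continue
        m=l==i; q=P[m]; r=cv2.minAreaRect(q[:,:2].astype(np.float32))
        print(c[i].round(),st[i,4],'rect',np.round(r[0]),np.round(r[1]),round(r[2],1),'z95',np.percentile(q[:,2],[50,95]).round(),'rgb',np.median(f['frame'][m],0))
    b=(hsv[...,0]>100)&(hsv[...,0]<130)&(hsv[...,1]>130)&(P[...,2]>60)&(P[...,2]<200)&(P[...,0]>150)
    q=P[b]; r=cv2.minAreaRect(q[:,:2].astype(np.float32)); print('blue',r,np.percentile(q[:,2],[5,50,95,99.5]))
    crop=(220,135,420,240) if n=='top' else (230,110,400,340)
    save(f,n+'c.png',crop,4 if n=='top' else 2.5)
E
```

```text
top table z 0.863120991611595
[342. 142.] 410 rect [ 700. -104.] [66. 58.] 87.1 z95 [134. 205.] rgb [123.  113.5  97. ]
[263. 177.] 3249 rect [571. 197.] [235. 266.] 1.8 z95 [102. 125.] rgb [ 47.  82. 127.]
[386. 165.] 208 rect [ 629. -280.] [ 89. 126.] 12.4 z95 [23. 28.] rgb [185.  182.  161.5]
[386. 165.] 259 rect [ 629. -280.] [53. 79.] 13.2 z95 [31. 36.] rgb [188. 175. 137.]
[198. 189.] 429 rect [531. 443.] [64. 70.] 55.4 z95 [108. 161.] rgb [130. 120. 103.]
[385. 214.] 332 rect [ 428. -269.] [182.  29.] 60.4 z95 [44. 49.] rgb [142.  99.  64.]
[452. 211.] 403 rect [ 439. -524.] [ 36. 159.] 15.3 z95 [58. 63.] rgb [142.  99.  64.]
[246. 256.] 736 rect [275. 257.] [265.  41.] 61.6 z95 [65. 70.] rgb [87. 71. 52.]
[394. 271.] 354 rect [ 216. -296.] [182.  28.] 67.9 z95 [45. 50.] rgb [170.   56.   51.5]
blue ((567.691650390625, 195.05078125), (228.61715698242188, 260.6453857421875), 3.044457197189331) [ 75.49829209 113.34640721 125.79035494 132.9641432 ]
scene table z 1.6073414688930825
[278. 122.] 378 rect [ 439. -523.] [ 39. 158.] 15.0 z95 [57. 64.] rgb [144.5  83.   42. ]
[354. 143.] 269 rect [ 216. -298.] [186.  29.] 67.2 z95 [45. 50.] rgb [203.  46.  32.]
[307. 167.] 292 rect [ 429. -270.] [186.  28.] 61.5 z95 [45. 50.] rgb [164.  95.  49.]
[255. 204.] 1286 rect [ 647. -210.] [300. 130.] 76.5 z95 [ 54. 202.] rgb [156.  128.   95.5]
[424. 259.] 983 rect [276. 255.] [264.  41.] 61.9 z95 [65. 70.] rgb [46. 32. 22.]
[331. 278.] 5497 rect [568. 194.] [236. 267.] 2.5 z95 [ 98. 124.] rgb [ 51.  78. 118.]
[518. 276.] 86 rect [172. 498.] [12. 33.] 53.8 z95 [232. 257.] rgb [26.5 20.  15. ]
[386. 344.] 789 rect [536. 449.] [64. 71.] 47.0 z95 [108. 160.] rgb [159. 131. 103.]
blue ((568.4268798828125, 193.89346313476562), (234.08323669433594, 263.5975036621094), 2.2192273139953613) [ 93.1267563  113.95631221 125.79669165 133.60938959]
```

View pics/topc.png

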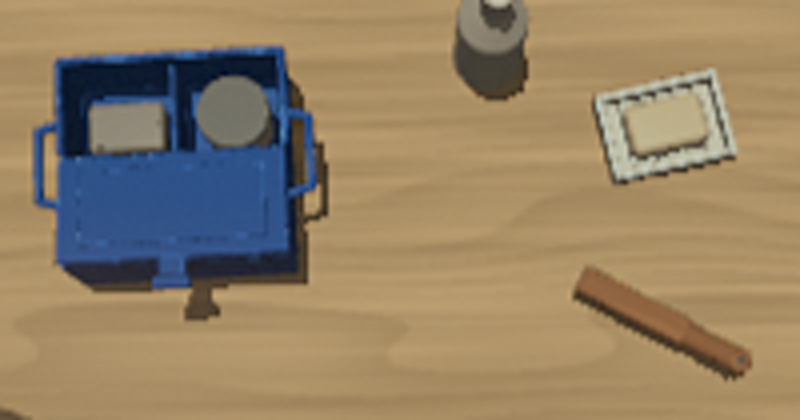

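The close crop shows the small brown brush with its head at (590,280) and handle hole at (742,360); it is the smaller brown one, so it is the target. The lid is slightly ajar, with its tab at (172,275).

```bash
cat > m.py <<'E'
from h import *
def rect(q):
    (c,(w,h),a)=cv2.minAreaRect(q.astype(np.float32)); 
    if w<h: a+=90
    return np.array(c),max(w,h),min(w,h),(a+90)%180-90
def caddy(f,n,dbg=True):
    P=cloud(f); hsv=cv2.cvtColor(f['frame'],cv2.COLOR_RGB2HSV)
    b=(hsv[...,0]>98)&(hsv[...,0]<130)&(hsv[...,1]>110)&(P[...,0]>380)&(P[...,0]<720)&(P[...,1]>20)&(P[...,1]<380)
    # lid plane: blue, x front of ~560, z>98
    m=b&(P[...,2]>101)&(P[...,0]<575)&(P[...,1]>105)&(P[...,1]<290)&(P[...,0]>460)
    q=P[m]; 
    for _ in range(4):
        A=np.c_[q[:,:2],np.ones(len(q))]; k=np.linalg.lstsq(A,q[:,2],rcond=None)[0]; r=q[:,2]-A@k; q=q[abs(r)<3]
    print(n,'lid plane',k,'tilt',np.arctan(np.hypot(*k[:2])),'normal az deg',np.degrees(np.arctan2(k[1],k[0])),len(q),'x',np.percentile(q[:,0],[0.5,99.5]),'y',np.percentile(q[:,1],[.5,99.5]))
    # rear rim
    m=b&(abs(P[...,2]-100)<5)&(P[...,0]>600); q=P[m]
    back=m&(P[...,0]>np.percentile(q[:,0],75)); q=P[back]
    pf=np.polyfit(q[:,1],q[:,0],1); print(' back rim x=',pf,'yaw deg',-np.degrees(np.arctan(pf[0])),len(q))
    # all rim/ear
    e=P[b&(abs(P[...,2]-88)<5)]; 
    for s,nm in ((e[:,1]>314,'L'),(e[:,1]<78,'R')):
        g=e[s]; 
        if len(g): print(' ear',nm,len(g),g.min(0).round(1),g.max(0).round(1),g.mean(0).round(1))
    t=P[b&(P[...,0]<465)&(P[...,2]>85)]
    if len(t): print(' front',t.min(0).round(),t.max(0).round(),len(t))
E
python3 - <<'E'
from m import *
for n in ('top','scene'):
    f=fix(dict(np.load(n+'.npz'))); caddy(f,n)
    P=cloud(f)
    w=(P[...,2]>38)&(P[...,2]<56)&(abs(P[...,0]-428)<95)&(abs(P[...,1]+269)<110); q=P[w]
    print(' brush',rect(q[:,:2]),np.median(q[:,2]))
    # width along axis
    c,L,W,a=rect(q[:,:2]); d=np.array([np.cos(np.radians(a)),np.sin(np.radians(a))]); s=(q[:,:2]-c)@d; t=(q[:,:2]-c)@[-d[1],d[0]]
    for lo in range(-90,90,30):
        k=(s>=lo)&(s<lo+30); print('  ',lo,np.round(np.ptp(t[k]),1),np.round((t[k].max()+t[k].min())/2,1))
E
```

```text
top lid plane [-1.79165943e-01 -9.28901412e-03  2.13689785e+02] tilt 0.17751808190013313 normal az deg -177.03210780441125 881 x [465.42166702 574.43753341] y [106.64041736 289.11763883]
 back rim x= [-3.28726029e-02  6.87019785e+02] yaw deg 1.8827834221645272 32
 ear L 28 [538.8 316.2  84.5] [613.2 326.5  92.9] [574.4 322.5  90.2]
 ear R 30 [551.1  64.5  87.2] [624.7  76.2  92.6] [589.   69.8  89.9]
 front [454. 174. 127.] [462. 207. 140.] 29
 brush (array([ 428.15921021, -268.73922729]), 181.85443115234375, 28.5323486328125, 60.55824279785156) 44.80947524220619
   -90 23.5 -0.8
   -60 24.3 0.1
   -30 27.3 -0.6
   0 28.2 0.1
   30 27.4 0.5
   60 28.4 -0.1
scene lid plane [-1.88416536e-01 -1.68637705e-02  2.20085593e+02] tilt 0.1869604600919631 normal az deg -174.88550643048077 1388 x [465.18480569 574.76579641] y [107.32261563 288.98181235]
 back rim x= [-1.65931890e-02  6.87029704e+02] yaw deg 0.9506324601326283 67
 ear L 55 [537.3 314.8  84.9] [616. 327.  93.] [577.1 321.2  90. ]
 ear R 31 [550.4  61.3  83.3] [624.7  76.4  92.9] [590.6  67.   90.3]
 front [451. 174. 125.] [465. 205. 138.] 34
 brush (array([ 429.06430054, -270.42028809]), 186.0003204345703, 27.909807205200195, 61.47800064086914) 45.00670125405327
   -90 19.9 0.6
   -60 22.6 -0.4
   -30 26.8 -0.6
   0 26.8 0.6
   30 25.6 -1.2
   60 26.0 -0.1
```

Request:
carry_out:
  deltas:
    - {"hand":0.2,"tx":27,"ty":-36,"tz":9,"az":0.038}
    - {"tx":27,"ty":-36,"tz":9,"az":0.038}
    - {"tx":27,"ty":-36,"tz":9,"az":0.038}
    - {"tx":27,"ty":-36,"tz":9,"az":0.038}
    - {"tx":27,"ty":-36,"tz":9,"az":0.038}
    - {"tx":27,"ty":-36,"tz":9,"az":0.038}
    - {"tx":27,"ty":-36,"tz":9,"az":0.038}
    - {"tx":27,"ty":-36,"tz":9,"az":0.038}
    - {"tx":27,"ty":-36,"tz":9,"az":0.038}
    - {"tx":27,"ty":-36,"tz":9,"az":0.038}
  squeeze: 20

```text
$.deltas[0]: bad value
```

```bash
python3 - <<'E'
from m import *
f=snap('wrist'); np.savez('w1.npz',**f); save(f,'w1.png')
s=sense(); print(s['position'],s['tcp_rot'],s['finger_gap'],s['qpos'],f['eye'])
caddy(f,'wrist')
E
```

```text
[183.3789116  544.58917699 213.33375667] [-5.07977844e-01 -3.10000202e+00  2.00087032e-03] 1.001487162119991 [ 1.22597243e+00  3.20132154e-01  1.56536549e+00  1.15301586e-05
  1.25739242e+00 -1.99869619e-02] [106.66345483 570.23779423 385.06156059]Traceback (most recent call last):
  File "<stdin>", line 4, in <module>
  File "m.py", line 14, in caddy
    print(n,'lid plane',k,'tilt',np.arctan(np.hypot(*k[:2])),'normal az deg',np.degrees(np.arctan2(k[1],k[0])),len(q),'x',np.percentile(q[:,0],[0.5,99.5]),'y',np.percentile(q[:,1],[.5,99.5]))
                                                                                                                          ~~~~~~~~~~~~~^^^^^^^^^^^^^^^^^^^
    return _quantile_unchecked(
        a, q, axis, out, overwrite_input, method, keepdims, weights)
    return _ureduce(a,
                    func=_quantile_ureduce_func,
    ...<5 lines>...
                    overwrite_input=overwrite_input,
                    method=method)
    r = func(a, **kwargs)
    result = _quantile(arr,
                       quantiles=q,
    ...<2 lines>...
                       out=out,
                       weights=wgt)
    slices_having_nans = np.isnan(arr[-1, ...])
                                  ~~~^^^^^^^^^
IndexError: index -1 is out of bounds for axis 0 with size 0
```

View pics/w1.png

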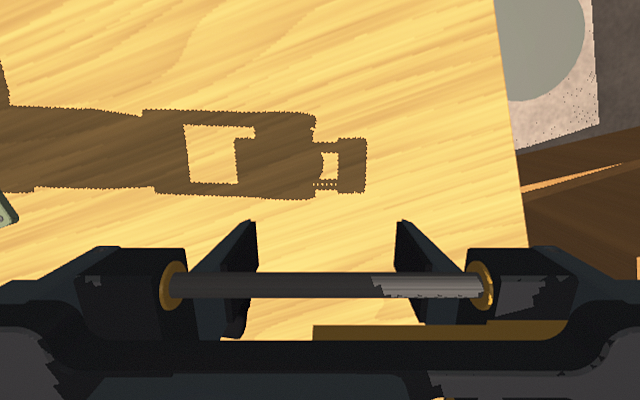

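The wrist view still shows only the bare shelf with the gripper's shadow, because that move was refused; rows probably need every key.

Request:
carry_out:
  deltas:
    - {"hand":0.2,"tx":27,"ty":-36,"tz":9,"ax":0,"ay":0,"az":0.038}
    - {"hand":0.2,"tx":27,"ty":-36,"tz":9,"ax":0,"ay":0,"az":0.038}
    - {"hand":0.2,"tx":27,"ty":-36,"tz":9,"ax":0,"ay":0,"az":0.038}
    - {"hand":0.2,"tx":27,"ty":-36,"tz":9,"ax":0,"ay":0,"az":0.038}
    - {"hand":0.2,"tx":27,"ty":-36,"tz":9,"ax":0,"ay":0,"az":0.038}
    - {"hand":0.2,"tx":27,"ty":-36,"tz":9,"ax":0,"ay":0,"az":0.038}
    - {"hand":0.2,"tx":27,"ty":-36,"tz":9,"ax":0,"ay":0,"az":0.038}
    - {"hand":0.2,"tx":27,"ty":-36,"tz":9,"ax":0,"ay":0,"az":0.038}
    - {"hand":0.2,"tx":27,"ty":-36,"tz":9,"ax":0,"ay":0,"az":0.038}
    - {"hand":0.2,"tx":27,"ty":-36,"tz":9,"ax":0,"ay":0,"az":0.038}
  squeeze: 20

```text
time: 1.4
position: [454.1, 183.6, 304.1]
tcp_rot: [0.089, -3.14, -0.0]
ft_force: [0.0, -0.3, 0.2]
finger_gap: 0.799
finger_force: 0.0
```

```bash
python3 - <<'E'
from m import *
f=snap('wrist'); np.savez('w1.npz',**f); save(f,'w2.png')
s=sense(); print(s['position'],s['tcp_rot'],s['qpos'],f['eye'],(f['depth']>0).mean())
try: caddy(f,'wrist')
except Exception as e: print(e)
E
```

```text
[457.6087366  179.83411456 305.08006825] [-0.08485447  3.13585647 -0.00612494] [ 0.35458566  0.13844375  1.57860648 -0.00522974  1.4214619  -1.2695462 ] [373.24323165 178.57029747 475.92544105] 0.99601953125
wrist lid plane [-2.12848817e-01 -1.23649777e-02  2.33953464e+02] tilt 0.21006239242306415 normal az deg -176.6752660891118 3443 x [495.46505484 573.74536738] y [111.71607846 285.95715903]
 back rim x= [-1.47889584e-02  6.84838637e+02] yaw deg 0.847283133412304 174
 ear L 15 [537.5 315.1  89.2] [547.4 325.6  92.9] [541.1 320.8  91.4]
 front [412.  93. 127.] [465. 262. 418.] 909
```

View pics/w2.png

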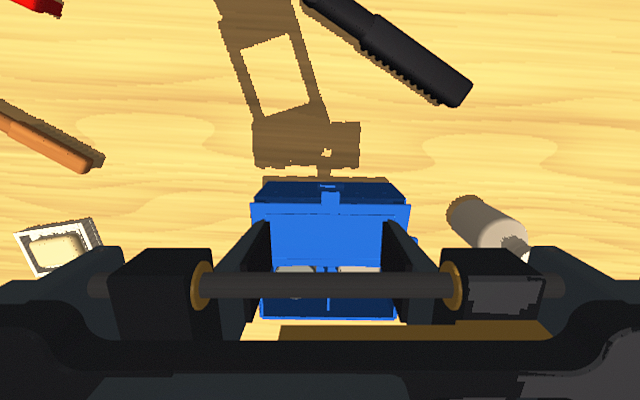

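The wrist view shows the blue caddy and its lid at (330,235), with the tab bead at about (328,188) near the front edge. The fingers are on either side.

```bash
python3 - <<'E'
from m import *
f=fix(dict(np.load('w1.npz'))); P=cloud(f); hsv=cv2.cvtColor(f['frame'],cv2.COLOR_RGB2HSV)
b=(hsv[...,0]>98)&(hsv[...,0]<130)&(hsv[...,1]>110)
t=b&(P[...,2]>112)&(P[...,0]<470)&(P[...,0]>430); t[:175]=0;t[215:]=0
for v in range(180,206,2):
    u=np.where(t[v])[0]
    if len(u): q=P[v,u]; print(v,u.min(),u.max(),q[:,0].mean().round(1),q[:,1].min().round(1),q[:,1].max().round(1),q[:,2].mean().round(1))
# triangulate bead: rows centre wrist vs scene/top blobs
def tri(a,b):
    (e1,r1),(e2,r2)=a,b; A=np.c_[r1,-r2]; k=np.linalg.lstsq(A,e2-e1,rcond=None)[0]
    p,q=e1+k[0]*r1,e2+k[1]*r2; return (p+q)/2,np.linalg.norm(p-q)
for n in ('top','scene'):
    g=fix(dict(np.load(n+'.npz'))); Q=cloud(g); h=cv2.cvtColor(g['frame'],cv2.COLOR_RGB2HSV)
    m=(h[...,0]>98)&(h[...,0]<130)&(h[...,1]>110)&(Q[...,2]>112)&(Q[...,0]<466)&(Q[...,0]>430)&(abs(Q[...,1]-190)<60)
    v,u=np.where(m); q=Q[m]; print(n,len(u),u.mean(),v.mean(),q.mean(0).round(1),q.min(0).round(1),q.max(0).round(1))
    w=np.where(t&(np.arange(400)[:,None]<192)); print(' tri',tri((g['eye'],ray(g,u.mean(),v.mean())),(f['eye'],ray(f,w[1].mean(),w[0].mean()))))
# lid side edges -> yaw, in wrist
k=np.array([-.2128,-.01236,233.95])
L=b&(abs(P[...,2]-(P[...,:2]@k[:2]+k[2]))<4)&(P[...,0]<520)&(P[...,0]>440); 
q=P[L]; print('lid yaw rect',rect(q[:,:2]))
v0=[];
for u in range(270,400,5):
    if 315<u<345: continue
    v=np.where(L[:,u])[0]
    if len(v): v0.append(P[v.min(),u])
v0=np.array(v0); pf=np.polyfit(v0[:,1],v0[:,0],1); print('front edge',pf,np.degrees(np.arctan(-pf[0])),v0[:,2].mean(), pf[0]*190+pf[1])
E
```

```text
182 317 342 452.6 172.1 203.8 128.7
184 317 343 454.1 172.3 204.8 133.0
186 317 343 456.3 172.5 204.8 134.5
188 317 343 458.8 172.6 205.0 135.1
190 317 343 461.5 172.7 205.3 134.4
192 321 342 465.1 177.9 204.5 130.3
194 321 339 468.1 178.0 201.0 129.3
top 35 262.51428571428573 204.62857142857143 [459.3 190.1 132.2] [454.2 174.1 127.3] [465.9 206.8 139.9]
 tri (array([458.29424119, 189.37914899, 132.89142575]), np.float64(2.0789314846959845))
scene 37 364.18918918918916 250.1891891891892 [460.2 190.  132.6] [451.3 173.6 124.6] [465.3 205.  137.6]
 tri (array([458.64969476, 188.617383  , 128.93472586]), np.float64(0.8636643932191294))
lid yaw rect (array([486.23324585, 191.7833252 ]), 211.890380859375, 67.46920776367188, -89.9749566540122)
front edge [-4.94443114e-02  4.92627997e+02] 2.830645135274578 125.98082279612717 483.2335776070256
```

Request:
carry_out:
  deltas:
    - {"hand":0.2,"tx":4,"ty":4,"tz":-40,"ax":0,"ay":0,"az":0}
    - {"hand":0.2,"tx":0,"ty":0,"tz":-40,"ax":0,"ay":0,"az":0}
    - {"hand":0.2,"tx":0,"ty":0,"tz":-40,"ax":0,"ay":0,"az":0}
    - {"hand":0.2,"tx":0,"ty":0,"tz":-20,"ax":0,"ay":0,"az":0}
    - {"hand":0.2,"tx":0,"ty":0,"tz":0,"ax":0,"ay":0,"az":0}
    - {"hand":0.2,"tx":0,"ty":0,"tz":0,"ax":0,"ay":0,"az":0}

```text
time: 2.2
position: [458.1, 189.3, 164.9]
tcp_rot: [-0.087, 3.139, 0.001]
ft_force: [0.4, -0.5, -0.0]
finger_gap: 0.8
finger_force: 0.0
```

Request:
carry_out:
  deltas:
    - {"hand":0.2,"tx":0,"ty":0,"tz":-25,"ax":0,"ay":0,"az":0}
    - {"hand":0.2,"tx":0,"ty":0,"tz":-25,"ax":0,"ay":0,"az":0}
    - {"hand":0.2,"tx":0,"ty":0,"tz":0,"ax":0,"ay":0,"az":0}
    - {"hand":1,"tx":0,"ty":0,"tz":0,"ax":0,"ay":0,"az":0}
    - {"hand":1,"tx":0,"ty":0,"tz":0,"ax":0,"ay":0,"az":0}
    - {"hand":1,"tx":0,"ty":0,"tz":0,"ax":0,"ay":0,"az":0}
    - {"hand":1,"tx":0,"ty":0,"tz":0,"ax":0,"ay":0,"az":0}
    - {"hand":1,"tx":0,"ty":0,"tz":0,"ax":0,"ay":0,"az":0}
  squeeze: 20

```text
time: 3.2
position: [457.6, 189.7, 114.2]
tcp_rot: [-0.086, 3.14, 0.003]
ft_force: [-1.1, 3.2, 0.0]
finger_gap: 0.369
finger_force: 20.0
```

```bash
python3 - <<'E'
import numpy as np
t=np.r_[np.linspace(.2,2.24,22)]
X=-129*np.cos(t)+2.5*np.sin(t); Z=129*np.sin(t)+2.5*np.cos(t)
for a,dx,dy,dz in zip(t[1:],np.diff(X)*.9985,np.diff(X)*.0535,np.diff(Z)): print(round(a,2),round(dx,1),round(dy,1),round(dz,1))
E
```

```text
0.3 3.3 0.2 12.1
0.39 4.5 0.2 11.7
0.49 5.6 0.3 11.2
0.59 6.6 0.4 10.6
0.69 7.6 0.4 9.9
0.78 8.6 0.5 9.1
0.88 9.4 0.5 8.3
0.98 10.2 0.5 7.3
1.07 10.8 0.6 6.3
1.17 11.4 0.6 5.2
1.27 11.8 0.6 4.1
1.37 12.2 0.7 2.9
1.46 12.4 0.7 1.7
1.56 12.5 0.7 0.5
1.66 12.5 0.7 -0.7
1.75 12.4 0.7 -1.9
1.85 12.1 0.6 -3.1
1.95 11.8 0.6 -4.3
2.05 11.3 0.6 -5.4
2.14 10.7 0.6 -6.5
2.24 10.0 0.5 -7.5
```

Request:
carry_out:
  deltas:
    - {"hand":1,"tx":3.3,"ty":0.2,"tz":12.1,"ax":0,"ay":0,"az":0}
    - {"hand":1,"tx":4.5,"ty":0.2,"tz":11.7,"ax":0,"ay":0,"az":0}
    - {"hand":1,"tx":5.6,"ty":0.3,"tz":11.2,"ax":0,"ay":0,"az":0}
    - {"hand":1,"tx":6.6,"ty":0.4,"tz":10.6,"ax":0,"ay":0,"az":0}
    - {"hand":1,"tx":7.6,"ty":0.4,"tz":9.9,"ax":0,"ay":0,"az":0}
    - {"hand":1,"tx":8.6,"ty":0.5,"tz":9.1,"ax":0,"ay":0,"az":0}
    - {"hand":1,"tx":9.4,"ty":0.5,"tz":8.3,"ax":0,"ay":0,"az":0}

```text
time: 4.08
position: [503.1, 191.6, 187.6]
tcp_rot: [0.086, -3.139, -0.001]
ft_force: [-0.7, 5.1, -1.7]
finger_gap: 0.368
finger_force: 20.0
```

Request:
carry_out:
  deltas:
    - {"hand":1,"tx":10.2,"ty":0.5,"tz":7.3,"ax":0,"ay":0,"az":0}
    - {"hand":1,"tx":10.8,"ty":0.6,"tz":6.3,"ax":0,"ay":0,"az":0}
    - {"hand":1,"tx":11.4,"ty":0.6,"tz":5.2,"ax":0,"ay":0,"az":0}
    - {"hand":1,"tx":11.8,"ty":0.6,"tz":4.1,"ax":0,"ay":0,"az":0}
    - {"hand":1,"tx":12.2,"ty":0.7,"tz":2.9,"ax":0,"ay":0,"az":0}
    - {"hand":1,"tx":12.4,"ty":0.7,"tz":1.7,"ax":0,"ay":0,"az":0}
    - {"hand":1,"tx":12.5,"ty":0.7,"tz":0.5,"ax":0,"ay":0,"az":0}

```text
time: 4.95
position: [585.9, 195.4, 215.6]
tcp_rot: [-0.087, 3.139, -0.001]
ft_force: [-1.7, 2.0, 3.3]
finger_gap: 0.369
finger_force: 20.0
```

Request:
carry_out:
  deltas:
    - {"hand":1,"tx":12.5,"ty":0.7,"tz":-0.7,"ax":0,"ay":0,"az":0}
    - {"hand":1,"tx":12.4,"ty":0.7,"tz":-1.9,"ax":0,"ay":0,"az":0}
    - {"hand":1,"tx":12.1,"ty":0.6,"tz":-3.1,"ax":0,"ay":0,"az":0}
    - {"hand":1,"tx":11.8,"ty":0.6,"tz":-4.3,"ax":0,"ay":0,"az":0}
    - {"hand":1,"tx":11.3,"ty":0.6,"tz":-5.4,"ax":0,"ay":0,"az":0}
    - {"hand":1,"tx":10.7,"ty":0.6,"tz":-6.5,"ax":0,"ay":0,"az":0}
    - {"hand":1,"tx":10,"ty":0.5,"tz":-7.5,"ax":0,"ay":0,"az":0}
    - {"hand":1,"tx":0,"ty":0,"tz":0,"ax":0,"ay":0,"az":0}

```text
time: 5.95
position: [667.7, 199.2, 184.8]
tcp_rot: [-0.086, 3.137, -0.002]
ft_force: [3.9, -2.6, 4.5]
finger_gap: 0.369
finger_force: 20.0
```

Request:
carry_out:
  deltas:
    - {"hand":0.3,"tx":0,"ty":0,"tz":0,"ax":0,"ay":0,"az":0}
    - {"hand":0.3,"tx":0,"ty":0,"tz":0,"ax":0,"ay":0,"az":0}
    - {"hand":0.3,"tx":0,"ty":0,"tz":0,"ax":0,"ay":0,"az":0}
    - {"hand":0.3,"tx":0,"ty":0,"tz":25,"ax":0,"ay":0,"az":0}
    - {"hand":0.3,"tx":0,"ty":0,"tz":40,"ax":0,"ay":0,"az":0}
    - {"hand":0.3,"tx":0,"ty":0,"tz":50,"ax":0,"ay":0,"az":0}
    - {"hand":0.3,"tx":-30,"ty":-20,"tz":20,"ax":0,"ay":0,"az":-0.13}

```text
time: 6.82
position: [636.6, 181.2, 322.8]
tcp_rot: [0.121, 3.135, 0.003]
ft_force: [-0.8, -1.0, -0.4]
finger_gap: 0.697
finger_force: 0.0
```

Request:
carry_out:
  deltas:
    - {"hand":0.3,"tx":-25,"ty":-40,"tz":0,"ax":0,"ay":0,"az":-0.17}
    - {"hand":0.3,"tx":-25,"ty":-40,"tz":0,"ax":0,"ay":0,"az":-0.17}
    - {"hand":0.3,"tx":-25,"ty":-40,"tz":0,"ax":0,"ay":0,"az":-0.17}
    - {"hand":0.3,"tx":-25,"ty":-40,"tz":0,"ax":0,"ay":0,"az":-0.17}
    - {"hand":0.3,"tx":-25,"ty":-40,"tz":0,"ax":0,"ay":0,"az":-0.17}
    - {"hand":0.3,"tx":-20,"ty":-40,"tz":0,"ax":0,"ay":0,"az":-0.17}
    - {"hand":0.3,"tx":-20,"ty":-40,"tz":0,"ax":0,"ay":0,"az":-0.17}
    - {"hand":0.3,"tx":-20,"ty":-40,"tz":0,"ax":0,"ay":0,"az":-0.17}
    - {"hand":0.3,"tx":-10,"ty":-40,"tz":0,"ax":0,"ay":0,"az":-0.17}
    - {"hand":0.3,"tx":0,"ty":0,"tz":0,"ax":0,"ay":0,"az":-0.17}

```text
time: 8.07
position: [439.0, -181.7, 320.4]
tcp_rot: [2.445, 1.972, -0.001]
ft_force: [0.6, 1.6, -0.2]
finger_gap: 0.696
finger_force: 0.0
```

```bash
python3 - <<'E'
from m import *
s=sense(); print(s['position'],s['tcp_rot'],s['qpos'],s['time'],s['finger_gap'])
f=snap('scene'); np.savez('s2.npz',**f); P=cloud(f); hsv=cv2.cvtColor(f['frame'],cv2.COLOR_RGB2HSV)
b=(hsv[...,0]>98)&(hsv[...,0]<130)&(hsv[...,1]>110)&(P[...,2]>115)&(P[...,0]>560)
q=P[b]; print(len(q),q.min(0),q.max(0)); print(np.polyfit(q[:,0],q[:,2],1))
g=snap('wrist'); np.savez('w3.npz',**g)
save(f,'s2.png')
E
```

```text
[ 439.04966624 -181.74127671  320.42375514] [ 2.44524083e+00  1.97228009e+00 -7.76237848e-04] [-4.16334617e-01  1.07824026e-01  1.57722983e+00 -4.79770132e-04
  1.45669265e+00 -2.02963068e-01] 8.075 0.6963382738411861
1012 [590.45691498  89.92081558 115.09219288] [ 865.13076656  747.83493944 1300.61793885]
[    3.86439139 -2264.04836706]
```

View pics/s2.png

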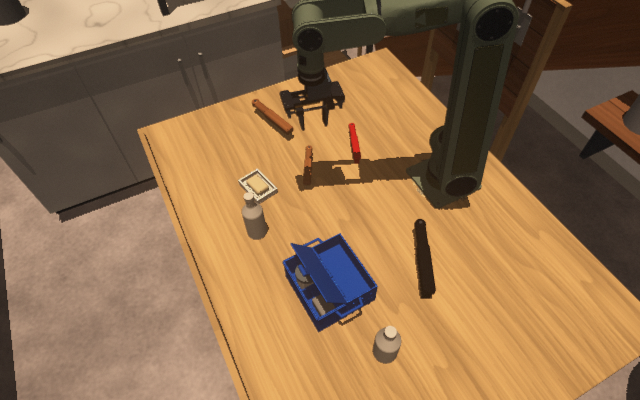

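The scene view shows the lid swung back at (315,272) and the compartment empty at (345,270). The brush is still at (308,166), just left of the gripper's shadow.

```bash
python3 - <<'E'
from m import *
f=fix(dict(np.load('s2.npz'))); P=cloud(f); hsv=cv2.cvtColor(f['frame'],cv2.COLOR_RGB2HSV)
b=(hsv[...,0]>98)&(hsv[...,0]<130)&(hsv[...,1]>110)&(P[...,2]>115)&(P[...,2]<230)&(P[...,0]>560)
q=P[b]; A=np.c_[q[:,:2],np.ones(len(q))]; k=np.linalg.lstsq(A,q[:,2],rcond=None)[0]; print('lid',q.min(0),q.max(0),k,'theta',np.pi-np.arctan(np.hypot(*k[:2])))
# compartment floor
c=(P[...,2]<60)&(P[...,2]>25)&(abs(P[...,0]-533)<70)&(abs(P[...,1]-193)<120); q=P[c]; print('floor z',np.median(q[:,2]),rect(q[abs(q[:,2]-np.median(q[:,2]))<4][:,:2]))
# front rim strip
r=(abs(P[...,2]-100)<4)&(P[...,0]<500)&(P[...,0]>465)&(abs(P[...,1]-193)<115); q=P[r]; pf=np.polyfit(q[:,1],q[:,0],1); print('front rim',len(q),pf,np.degrees(np.arctan(-pf[0])),np.polyval(pf,193),q.min(0),q.max(0))
for n in ('w3','s2'):
    g=fix(dict(np.load(n+'.npz'))); Q=cloud(g)
    w=(Q[...,2]>36)&(Q[...,2]<56)&(abs(Q[...,0]-428)<95)&(abs(Q[...,1]+269)<110); q=Q[w]; v,u=np.where(w)
    print(n,'brush',len(q),rect(q[:,:2]),np.median(q[:,2]),u.min(),u.max(),v.min(),v.max())
E
```

```text
lid [590.45691498  89.92081558 115.09219288] [671.33486163 302.86705473 209.76142701] [ 1.25039851e+00  5.46003251e-02 -6.40761456e+02] theta 2.2449172471749264
floor z 42.21073926482086 (array([539.51837158, 193.10598755]), 213.23739624023438, 117.18638610839844, -87.55059051513672)
front rim 131 [-3.87439397e-02  4.91981377e+02] 2.2187544834815247 484.50379635045 [476.59758265  82.90348308  96.09696857] [499.82613439 296.43117192 103.57787637]
w3 brush 1597 (array([ 426.91271973, -271.27651978]), 182.46266174316406, 28.26653480529785, 61.28255844116211) 46.785679796448676 310 353 169 268
s2 brush 272 (array([ 429.90411377, -269.34606934]), 184.4863739013672, 27.737213134765625, 61.3512077331543) 45.19863005636432 303 311 146 184
```

Request:
carry_out:
  deltas:
    - {"hand":0.3,"tx":-3,"ty":-40,"tz":-30,"ax":0,"ay":0,"az":-0.145}
    - {"hand":0.3,"tx":-3,"ty":-39,"tz":-40,"ax":0,"ay":0,"az":-0.145}
    - {"hand":0.3,"tx":0,"ty":0,"tz":-50,"ax":0,"ay":0,"az":0}
    - {"hand":0.3,"tx":0,"ty":0,"tz":-50,"ax":0,"ay":0,"az":0}
    - {"hand":0.3,"tx":0,"ty":0,"tz":-40,"ax":0,"ay":0,"az":0}
    - {"hand":0.3,"tx":0,"ty":0,"tz":0,"ax":0,"ay":0,"az":0}
    - {"hand":0.3,"tx":0,"ty":0,"tz":0,"ax":0,"ay":0,"az":0}

```text
time: 9.05
position: [435.4, -259.1, 112.0]
tcp_rot: [2.694, 1.612, 0.002]
ft_force: [0.4, 0.2, 0.4]
finger_gap: 0.704
finger_force: 0.0
```

Request:
carry_out:
  deltas:
    - {"hand":0.3,"tx":-1.5,"ty":-1,"tz":-40,"ax":0,"ay":0,"az":-0.01}
    - {"hand":0.3,"tx":0,"ty":0,"tz":-30,"ax":0,"ay":0,"az":0}
    - {"hand":0.3,"tx":0,"ty":0,"tz":-20,"ax":0,"ay":0,"az":0}
    - {"hand":0.3,"tx":0,"ty":0,"tz":0,"ax":0,"ay":0,"az":0}
    - {"hand":1,"tx":0,"ty":0,"tz":0,"ax":0,"ay":0,"az":0}
    - {"hand":1,"tx":0,"ty":0,"tz":0,"ax":0,"ay":0,"az":0}
    - {"hand":1,"tx":0,"ty":0,"tz":0,"ax":0,"ay":0,"az":0}
    - {"hand":1,"tx":0,"ty":0,"tz":0,"ax":0,"ay":0,"az":0}
    - {"hand":1,"tx":0,"ty":0,"tz":0,"ax":0,"ay":0,"az":0}
  squeeze: 35

```text
time: 10.18
position: [432.9, -260.0, 20.9]
tcp_rot: [2.705, 1.597, 0.001]
ft_force: [-0.7, 0.9, 3.7]
finger_gap: 0.308
finger_force: 35.0
```

Request:
carry_out:
  deltas:
    - {"hand":1,"tx":0,"ty":0,"tz":20,"ax":0,"ay":0,"az":0}
    - {"hand":1,"tx":0,"ty":0,"tz":40,"ax":0,"ay":0,"az":0}
    - {"hand":1,"tx":0,"ty":0,"tz":45,"ax":0,"ay":0,"az":0}
    - {"hand":1,"tx":0,"ty":0,"tz":45,"ax":0,"ay":0,"az":0}
    - {"hand":1,"tx":0,"ty":10,"tz":30,"ax":0,"ay":0,"az":0}
    - {"hand":1,"tx":4,"ty":30,"tz":0,"ax":0,"ay":0,"az":0.05}

```text
time: 10.92
position: [438.0, -220.9, 202.9]
tcp_rot: [2.661, 1.661, 0.004]
ft_force: [0.0, 0.3, -1.5]
finger_gap: 0.307
finger_force: 35.0
```

Request:
carry_out:
  deltas:
    - {"hand":1,"tx":8,"ty":40,"tz":0,"ax":0,"ay":0,"az":0.05}
    - {"hand":1,"tx":10,"ty":48,"tz":0,"ax":0,"ay":0,"az":0.06}
    - {"hand":1,"tx":10,"ty":50,"tz":0,"ax":0,"ay":0,"az":0.06}
    - {"hand":1,"tx":10,"ty":50,"tz":0,"ax":0,"ay":0,"az":0.06}
    - {"hand":1,"tx":10,"ty":50,"tz":0,"ax":0,"ay":0,"az":0.06}
    - {"hand":1,"tx":10,"ty":50,"tz":0,"ax":0,"ay":0,"az":0.06}
    - {"hand":1,"tx":10,"ty":50,"tz":0,"ax":0,"ay":0,"az":0.06}
    - {"hand":1,"tx":10,"ty":40,"tz":0,"ax":0,"ay":0,"az":0.06}
    - {"hand":1,"tx":6,"ty":30,"tz":0,"ax":0,"ay":0,"az":0.037}
    - {"hand":1,"tx":4,"ty":15,"tz":0,"ax":0,"ay":0,"az":0}

```text
time: 12.18
position: [524.5, 204.4, 199.8]
tcp_rot: [-2.16, -2.28, 0.002]
ft_force: [-0.9, -0.6, -1.7]
finger_gap: 0.309
finger_force: 35.0
```

Request:
carry_out:
  deltas:
    - {"hand":1,"tx":0,"ty":0,"tz":0,"ax":0,"ay":0,"az":0}
    - {"hand":1,"tx":0,"ty":0,"tz":0,"ax":0,"ay":0,"az":0}

```text
time: 12.42
position: [524.4, 202.0, 200.3]
tcp_rot: [2.163, 2.278, -0.002]
ft_force: [-0.1, -0.5, -1.8]
finger_gap: 0.302
finger_force: 35.0
```

```bash
python3 - <<'E'
from m import *
s=sense(); print(s['position'],s['tcp_rot'],s['qpos'],s['finger_gap'],s['ft_force'],s['ft_torque'])
T=R.from_rotvec(s['tcp_rot']).as_matrix()
for n in ('scene','wrist','top'):
    f=snap(n); np.savez(n+'4.npz',**f); P=cloud(f); h=cv2.cvtColor(f['frame'],cv2.COLOR_RGB2HSV)
    m=(h[...,0]>4)&(h[...,0]<20)&(h[...,1]>90)&(P[...,2]>185)&(P[...,2]<245)&(abs(P[...,0]-525)<60)&(abs(P[...,1]-193)<115)
    q=P[m]; 
    if len(q)<30: print(n,len(q)); continue
    c=rect(q[:,:2]); print(n,len(q),c,np.percentile(q[:,2],[5,50,95]))
    A=np.c_[q[:,:2],np.ones(len(q))]; t=q[q[:,2]>np.median(q[:,2])-6]; print(' slope y',np.polyfit(t[:,1],t[:,2],1), 'y range',q[:,1].min(),q[:,1].max())
    save(f,n+'4.png')
E
```

```text
[524.39744001 201.99007476 200.31856966] [ 2.16290685e+00  2.27823053e+00 -1.64822521e-03] [ 3.47578402e-01  3.08545226e-01  1.61620172e+00 -6.67344742e-04
  1.21770588e+00  2.95886806e-01] 0.30243842455258646 [-0.12493223 -0.52998634 -1.82285618] [-0.08177674  0.03634242 -0.07493289]
scene 389 (array([520.30957031, 189.29458618]), 181.9223175048828, 40.20001220703125, -86.77278423309326) [191.81078281 223.95057723 229.93419954]
 slope y [-5.65785195e-03  2.26209345e+02] y range 98.22156711323453 280.8037180254703
wrist 8505 (array([518.92767334, 216.50958252]), 127.11898803710938, 40.94514846801758, -86.80597829818726) [223.6319704  226.38670432 227.52512535]
 slope y [-4.51252347e-04  2.26277901e+02] y range 152.6677659955184 280.7053625264999
top 127 (array([524.86474609, 190.26251221]), 181.0453338623047, 25.03939437866211, -87.24070882797241) [219.41319828 224.28955036 228.13504874]
 slope y [7.75928533e-03 2.23130432e+02] y range 99.80183638194413 280.21279928173703
```

Request:
carry_out:
  deltas:
    - {"hand":1,"tx":-0.5,"ty":2.5,"tz":-20,"ax":0,"ay":0,"az":0}
    - {"hand":1,"tx":0,"ty":0,"tz":-30,"ax":0,"ay":0,"az":0}
    - {"hand":1,"tx":0,"ty":0,"tz":-30,"ax":0,"ay":0,"az":0}
    - {"hand":1,"tx":0,"ty":0,"tz":-20,"ax":0,"ay":0,"az":0}
    - {"hand":1,"tx":0,"ty":0,"tz":-15,"ax":0,"ay":0,"az":0}
    - {"hand":1,"tx":0,"ty":0,"tz":-10,"ax":0,"ay":0,"az":0}
    - {"hand":1,"tx":0,"ty":0,"tz":-5,"ax":0,"ay":0,"az":0}
    - {"hand":1,"tx":0,"ty":0,"tz":0,"ax":0,"ay":0,"az":0}

```text
time: 13.58
position: [524.3, 205.7, 70.6]
tcp_rot: [2.162, 2.279, 0.0]
ft_force: [-0.2, -0.1, -0.9]
finger_gap: 0.305
finger_force: 35.0
```

Request:
carry_out:
  deltas:
    - {"hand":1,"tx":0,"ty":0,"tz":-3,"ax":0,"ay":0,"az":0}
    - {"hand":1,"tx":0,"ty":0,"tz":-2,"ax":0,"ay":0,"az":0}
    - {"hand":1,"tx":0,"ty":0,"tz":-1.5,"ax":0,"ay":0,"az":0}
    - {"hand":1,"tx":0,"ty":0,"tz":0,"ax":0,"ay":0,"az":0}

```text
time: 14.08
position: [524.1, 205.6, 63.9]
tcp_rot: [-2.162, -2.28, 0.0]
ft_force: [-0.9, -0.5, -1.7]
finger_gap: 0.307
finger_force: 35.0
```

Request:
carry_out:
  deltas:
    - {"hand":1,"tx":0,"ty":0,"tz":-1,"ax":0,"ay":0,"az":0}
    - {"hand":1,"tx":0,"ty":0,"tz":-1,"ax":0,"ay":0,"az":0}
    - {"hand":1,"tx":0,"ty":0,"tz":0,"ax":0,"ay":0,"az":0}

```text
time: 14.45
position: [524.3, 205.7, 62.9]
tcp_rot: [2.162, 2.279, 0.001]
ft_force: [-0.7, -0.4, 4.8]
finger_gap: 0.307
finger_force: 35.0
```

Request:
carry_out:
  deltas:
    - {"hand":0.55,"tx":0,"ty":0,"tz":0,"ax":0,"ay":0,"az":0}
    - {"hand":0.55,"tx":0,"ty":0,"tz":0,"ax":0,"ay":0,"az":0}
    - {"hand":0.55,"tx":0,"ty":0,"tz":0,"ax":0,"ay":0,"az":0}
    - {"hand":0.55,"tx":0,"ty":0,"tz":10,"ax":0,"ay":0,"az":0}
    - {"hand":0.55,"tx":0,"ty":0,"tz":20,"ax":0,"ay":0,"az":0}
    - {"hand":0.55,"tx":0,"ty":0,"tz":40,"ax":0,"ay":0,"az":0}
    - {"hand":0.55,"tx":0,"ty":0,"tz":50,"ax":0,"ay":0,"az":0}
    - {"hand":0.4,"tx":-20,"ty":0,"tz":60,"ax":0,"ay":0,"az":0.1}
    - {"hand":0.3,"tx":-20,"ty":0,"tz":60,"ax":0,"ay":0,"az":0.17}

```text
time: 15.58
position: [484.0, 205.5, 303.0]
tcp_rot: [1.829, 2.554, 0.001]
ft_force: [0.6, 0.0, 0.2]
finger_gap: 0.637
finger_force: 0.0
```

```bash
python3 - <<'E'
from m import *
s=sense(); print(s['position'],s['tcp_rot'],s['qpos'],s['finger_gap'],s['time'])
for n in ('scene','top'):
    f=snap(n); np.savez(n+'5.npz',**f); P=cloud(f); h=cv2.cvtColor(f['frame'],cv2.COLOR_RGB2HSV)
    m=(h[...,0]>4)&(h[...,0]<22)&(h[...,1]>90)&(P[...,2]>60)&(P[...,2]<110)&(abs(P[...,0]-525)<60)&(abs(P[...,1]-193)<115)
    q=P[m]; print(n,len(q)); 
    if len(q)>30: print(rect(q[:,:2]),np.percentile(q[:,2],[5,50,95]),np.polyfit(q[:,1],q[:,2],1))
    b=(h[...,0]>98)&(h[...,0]<130)&(h[...,1]>110)&(P[...,2]>115)&(P[...,2]<230)&(P[...,0]>560)&(P[...,0]<720)
    q=P[b]
    if len(q)>50:
        A=np.c_[q[:,:2],np.ones(len(q))]; k=np.linalg.lstsq(A,q[:,2],rcond=None)[0]; print(' lid theta',np.pi-np.arctan(np.hypot(*k[:2])),q.max(0))
        t=q[(q[:,0]>np.percentile(q[:,0],97))]; print(' bead?',t.mean(0),t.min(0),t.max(0))
    if n=='scene': save(f,'s5.png',(240,200,440,350),4)
E
```

```text
[483.98184893 205.50133864 303.02421754] [1.82875989e+00 2.55392121e+00 1.19728440e-03] [3.79634171e-01 1.96852095e-01 1.51111562e+00 4.62001251e-05
 1.43274893e+00 5.16777574e-02] 0.6372957176068176 15.575
scene 494
(array([525.83178711, 187.82002258]), 193.67288208007812, 29.252731323242188, -87.13167834281921) [78.77945932 87.05170052 91.41306792] [-1.10246980e-02  8.86728915e+01]
 lid theta 2.2458402099769743 [671.44267623 302.51351904 208.58868249]
 bead? [667.9176402  198.26723059 205.6421203 ] [664.34932626 182.40118914 200.64772522] [671.44267623 214.12090708 208.58868249]
top 171
(array([524.99969482, 160.53208923]), 109.29569244384766, 23.136659622192383, -87.92968726158142) [81.21158037 86.78613026 92.25283941] [1.78881406e-02 8.36442958e+01]
 lid theta 2.243803139591278 [667.8063947  247.81155431 209.08576648]
 bead? [663.67544402 200.41698504 202.5878666 ] [659.93627218 185.93165456 185.01346782] [667.8063947  214.97563171 209.08576648]
```

View pics/s5.png

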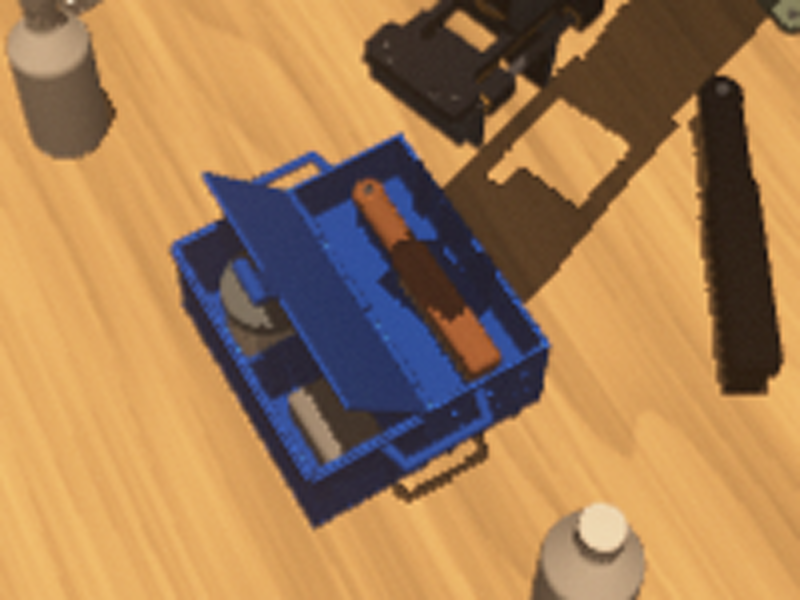

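The crop shows the brush lying flat on the compartment floor at (425,280), with the lid open at (310,290) and its tab at (255,280).

Request:
carry_out:
  deltas:
    - {"hand":0.3,"tx":20,"ty":-1,"tz":0,"ax":0,"ay":0,"az":0.162}
    - {"hand":0.3,"tx":25,"ty":-1,"tz":0,"ax":0,"ay":0,"az":0.162}
    - {"hand":0.3,"tx":25,"ty":-1,"tz":0,"ax":0,"ay":0,"az":0.162}
    - {"hand":0.3,"tx":25,"ty":-1,"tz":0,"ax":0,"ay":0,"az":0.162}
    - {"hand":0.3,"tx":25,"ty":-1,"tz":0,"ax":0,"ay":0,"az":0.162}
    - {"hand":0.3,"tx":25,"ty":-1,"tz":0,"ax":0,"ay":0,"az":0.162}
    - {"hand":0.3,"tx":25,"ty":0,"tz":0,"ax":0,"ay":0,"az":0.162}
    - {"hand":0.3,"tx":14,"ty":0,"tz":-20,"ax":0,"ay":0,"az":0.162}
    - {"hand":0.3,"tx":0,"ty":0,"tz":-30,"ax":0,"ay":0,"az":0}
    - {"hand":0.3,"tx":0,"ty":0,"tz":0,"ax":0,"ay":0,"az":0}
  squeeze: 20

```text
time: 16.92
position: [667.4, 199.2, 247.4]
tcp_rot: [0.074, -3.134, 0.002]
ft_force: [0.3, -0.3, 0.2]
finger_gap: 0.7
finger_force: 0.0
```

Request:
carry_out:
  deltas:
    - {"hand":0.3,"tx":0,"ty":0,"tz":-30,"ax":0,"ay":0,"az":0.008}
    - {"hand":0.3,"tx":0,"ty":0,"tz":-22,"ax":0,"ay":0,"az":0}
    - {"hand":0.3,"tx":0,"ty":0,"tz":-10,"ax":0,"ay":0,"az":0}
    - {"hand":0.3,"tx":0,"ty":0,"tz":0,"ax":0,"ay":0,"az":0}
    - {"hand":1,"tx":0,"ty":0,"tz":0,"ax":0,"ay":0,"az":0}
    - {"hand":1,"tx":0,"ty":0,"tz":0,"ax":0,"ay":0,"az":0}
    - {"hand":1,"tx":0,"ty":0,"tz":0,"ax":0,"ay":0,"az":0}
    - {"hand":1,"tx":0,"ty":0,"tz":0,"ax":0,"ay":0,"az":0}

```text
time: 17.92
position: [669.0, 199.2, 189.0]
tcp_rot: [-0.088, 3.139, -0.001]
ft_force: [-0.5, -1.3, 0.4]
finger_gap: 0.368
finger_force: 20.0
```

Request:
carry_out:
  deltas:
    - {"hand":1,"tx":-10,"ty":-0.5,"tz":7.5,"ax":0,"ay":0,"az":0}
    - {"hand":1,"tx":-10.7,"ty":-0.6,"tz":6.5,"ax":0,"ay":0,"az":0}
    - {"hand":1,"tx":-11.3,"ty":-0.6,"tz":5.4,"ax":0,"ay":0,"az":0}
    - {"hand":1,"tx":-11.8,"ty":-0.6,"tz":4.3,"ax":0,"ay":0,"az":0}
    - {"hand":1,"tx":-12.1,"ty":-0.6,"tz":3.1,"ax":0,"ay":0,"az":0}
    - {"hand":1,"tx":-12.4,"ty":-0.7,"tz":1.9,"ax":0,"ay":0,"az":0}
    - {"hand":1,"tx":-12.5,"ty":-0.7,"tz":0.7,"ax":0,"ay":0,"az":0}

```text
time: 18.8
position: [587.1, 195.6, 218.6]
tcp_rot: [-0.088, 3.139, 0.001]
ft_force: [1.4, 0.2, 2.4]
finger_gap: 0.37
finger_force: 20.0
```

Request:
carry_out:
  deltas:
    - {"hand":1,"tx":-12.5,"ty":-0.7,"tz":-0.5,"ax":0,"ay":0,"az":0}
    - {"hand":1,"tx":-12.4,"ty":-0.7,"tz":-1.7,"ax":0,"ay":0,"az":0}
    - {"hand":1,"tx":-12.2,"ty":-0.7,"tz":-2.9,"ax":0,"ay":0,"az":0}
    - {"hand":1,"tx":-11.8,"ty":-0.6,"tz":-4.1,"ax":0,"ay":0,"az":0}
    - {"hand":1,"tx":-11.4,"ty":-0.6,"tz":-5.2,"ax":0,"ay":0,"az":0}
    - {"hand":1,"tx":-10.8,"ty":-0.6,"tz":-6.3,"ax":0,"ay":0,"az":0}
    - {"hand":1,"tx":-10.2,"ty":-0.5,"tz":-7.3,"ax":0,"ay":0,"az":0}

```text
time: 19.68
position: [505.0, 191.8, 189.4]
tcp_rot: [0.088, -3.139, -0.003]
ft_force: [-1.1, 4.9, 2.7]
finger_gap: 0.369
finger_force: 20.0
```

Request:
carry_out:
  deltas:
    - {"hand":1,"tx":-9.4,"ty":-0.5,"tz":-8.3,"ax":0,"ay":0,"az":0}
    - {"hand":1,"tx":-8.6,"ty":-0.5,"tz":-9.1,"ax":0,"ay":0,"az":0}
    - {"hand":1,"tx":-7.6,"ty":-0.4,"tz":-9.9,"ax":0,"ay":0,"az":0}
    - {"hand":1,"tx":-6.6,"ty":-0.4,"tz":-10.6,"ax":0,"ay":0,"az":0}
    - {"hand":1,"tx":-5.6,"ty":-0.3,"tz":-11.2,"ax":0,"ay":0,"az":0}
    - {"hand":1,"tx":-4.5,"ty":-0.2,"tz":-11.7,"ax":0,"ay":0,"az":0}
    - {"hand":1,"tx":-3.3,"ty":-0.2,"tz":-12.1,"ax":0,"ay":0,"az":0}
    - {"hand":1,"tx":0,"ty":0,"tz":0,"ax":0,"ay":0,"az":0}

```text
time: 20.68
position: [459.7, 189.7, 115.4]
tcp_rot: [0.087, -3.138, -0.004]
ft_force: [-0.2, 7.0, -0.0]
finger_gap: 0.368
finger_force: 20.0
```

Request:
carry_out:
  deltas:
    - {"hand":1,"tx":-2,"ty":-0.1,"tz":-10,"ax":0,"ay":0,"az":0}
    - {"hand":1,"tx":-1,"ty":0,"tz":-9,"ax":0,"ay":0,"az":0}
    - {"hand":1,"tx":0,"ty":0,"tz":-6,"ax":0,"ay":0,"az":0}
    - {"hand":1,"tx":0,"ty":0,"tz":0,"ax":0,"ay":0,"az":0}

```text
time: 21.18
position: [456.8, 189.6, 90.8]
tcp_rot: [0.086, -3.138, -0.004]
ft_force: [-0.7, 8.4, -0.3]
finger_gap: 0.369
finger_force: 20.0
```

Request:
carry_out:
  deltas:
    - {"hand":1,"tx":0,"ty":0,"tz":-1.5,"ax":0,"ay":0,"az":0}
    - {"hand":1,"tx":0,"ty":0,"tz":-1.5,"ax":0,"ay":0,"az":0}
    - {"hand":1,"tx":0,"ty":0,"tz":0,"ax":0,"ay":0,"az":0}

```text
time: 21.55
position: [456.9, 189.6, 90.0]
tcp_rot: [0.087, -3.139, -0.004]
ft_force: [-5.4, 6.2, 13.8]
finger_gap: 0.367
finger_force: 20.0
```

Request:
carry_out:
  deltas:
    - {"hand":0.3,"tx":0,"ty":0,"tz":0,"ax":0,"ay":0,"az":0}
    - {"hand":0.3,"tx":0,"ty":0,"tz":0,"ax":0,"ay":0,"az":0}
    - {"hand":0.3,"tx":0,"ty":0,"tz":0,"ax":0,"ay":0,"az":0}
    - {"hand":0.3,"tx":0,"ty":0,"tz":20,"ax":0,"ay":0,"az":0}
    - {"hand":0.3,"tx":0,"ty":0,"tz":50,"ax":0,"ay":0,"az":0}
    - {"hand":0.3,"tx":-20,"ty":0,"tz":60,"ax":0,"ay":0,"az":0}
    - {"hand":0.3,"tx":-40,"ty":0,"tz":60,"ax":0,"ay":0,"az":0}
    - {"hand":0.3,"tx":0,"ty":0,"tz":0,"ax":0,"ay":0,"az":0}

```text
time: 22.55
position: [403.9, 188.8, 274.2]
tcp_rot: [-0.089, 3.133, 0.005]
ft_force: [-0.0, -0.0, -1.2]
finger_gap: 0.705
finger_force: 0.0
```

```bash
python3 - <<'E'
from m import *
s=sense(); print(s['position'],s['ft_force'],s['time'])
for n in ('scene','top','wrist'):
    f=snap(n); P=cloud(f); h=cv2.cvtColor(f['frame'],cv2.COLOR_RGB2HSV)
    m=(h[...,0]>98)&(h[...,0]<130)&(h[...,1]>110)&(P[...,2]>95)&(P[...,2]<125)&(P[...,0]<575)&(P[...,0]>490)&(abs(P[...,1]-195)<85)
    q=P[m]; A=np.c_[q[:,:2],np.ones(len(q))]; k=np.linalg.lstsq(A,q[:,2],rcond=None)[0]; print(n,len(q),k,'lid z',np.median(q[:,2]),'z@495',np.median(q[q[:,0]<510][:,2]),'z@565',np.median(q[q[:,0]>555][:,2]))
    if n=='scene': save(f,'s6.png')
E
```

```text
[403.87073248 188.77923186 274.24929953] [-0.02036804 -0.00517324 -1.21079442] 22.55
scene 1435 [-2.5731060e-03 -7.9607045e-04  1.0775226e+02] lid z 106.15929833018299 z@495 106.01815246721276 z@565 105.85852831066165
top 651 [ 7.20379126e-04 -8.17868494e-04  1.05409404e+02] lid z 105.70394083056954 z@495 106.03463021223683 z@565 105.45584464061653
wrist 2887 [-4.35358353e-03  1.66939995e-04  1.09621650e+02] lid z 107.4668811486485 z@495 107.47010446771742 z@565 107.06261128524574
```

View pics/s6.png

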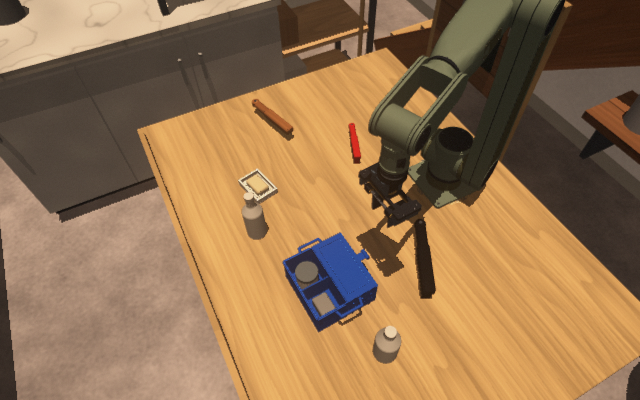

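The final view shows the lid shut and level at (345,265). The dish at (258,186) and the bottles at (255,215) and (387,345) are where they started, and the gripper is clear.

```bash
python3 -c "
from bench import job_done
print(job_done())"
```

```text
the job is handed in; nothing more can be done
None
```

The small brown brush is lying flat on its bristles in the caddy's front compartment, the lid is fully shut, and the dish and bottles were not moved; I handed the job in at about 23 s of the 72 s allowed.

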